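Release the spring lid of the spares box with a dowel

ROBOT

A 7-joint arm with a two-finger parallel gripper is mounted at the origin on a cart in front of the work surface, level with it; the furniture and walls round the work are solid. World frame = base frame: x ahead of the robot, y to its left, z up, the work surface at z = 0. Lengths are in mm, angles in rad, forces in N, time in s.
With the tool pointing down it reaches from about 400 to 875 mm from the base axis. Payload 4.4 kg.
Tool frame: the origin (TCP) lies at the very end of the fingers, on their centre line; the grasp point (between the pads) lies 19 mm behind it; z points along the fingers, y is the line along which they close (so a half turn about z gives the same grasp; the last joint's range is limited). The gripper opens to 85 mm and grips with 20 to 120 N. Pads are 22 mm wide; open, the fingers measure 114 mm over their backs; the gripper's body (76 mm by 85 mm) begins 54 mm behind the grasp point. The pads swing forward as they close: fully open they stand 13 mm farther back than shut.
Start: joints at [1.173, 0.628, 0.038, 1.517, -0.027, 0.996, -0.02], TCP at [211.762, -614.552, 231.313] pointing down, gripper open.
Joint ranges: [-3.06, 3.06], [-0.37, 2.12], [-1.25, 1.32], [0.18, 2.47], [-1.1, 4.24], [0.23, 1.98], [-2.94, 2.94]. Speed limits (rad/s): [2.57, 2.57, 3.14, 3.14, 3.14, 3.14, 3.14].

INTERFACE

Orientations are given as [roll, pitch, yaw] about the fixed x, y, z axes, in that order (R = Rz(yaw) Ry(pitch) Rx(roll)).
In Python, from cell import read_state, get_image, camera_info, finish_job gives the robot as it stands.
- The arm moves only by the tool play_rows, never from a script. Its argument "deltas" is one flat list of numbers, 7 for each row, row after row: the shift along the tool's x, y, z in mm, then the turn, a rotation vector about the tool's x, y, z in rad, then the opening, from 0 (shut) to 1 (fully open). In form: [dx, dy, dz, ax, ay, az, grip, dx, dy, dz, ax, ay, az, grip, ...]. A call has 1 to 10 rows; each row is the pose to reach, as a shift and turn from the pose commanded when the call began, along the tool's axes at that moment; what a row does not reach only later rows make up. A row lasts 1/8 s, in which the tool goes at most 62.5 mm and 10.7 degrees, less where a joint would pass 70% of its speed; a pose out of reach is approached as far as the arm can. A call with a gripper value outside its range is refused whole. The fingers move at their own pace and stop on an object; the grip force is fixed at half the most. Time passes only in rows, so rows that repeat a pose let the fingers close. It gives the time, the measured TCP pose, the force, the opening and the grip force at its end, in the units of the state.
- read_state(): the state, without advancing time (a new reading comes with each control period).
- get_image(name): name is "scene" or "top" or "wrist"; returns the picture (420x560x3 uint8, red, green, blue); there is no depth.
- camera_info(name): a dict with "fx", "fy", "cx", "cy" (pixels), "distortion" ([k1, k2, p1, p2, k3] as OpenCV has them; the pictures are not rectified), "T" (4x4, takes a point from camera to world coordinates). Camera axes: x right, y down, z forward; pixel columns grow to the right and rows downward; lengths in mm; the calibration is good to about 2 mm. A picture is of the moment at which its call begins: read the wrist's pose just before it. camera_info takes no time and is no camera call; for the wrist camera it gives the pose at the moment of the call.
- finish_job(): hands the job in; it is judged then, once.
The state is a dict: "clock": time; "qpos": joint angles; "qd": joint speeds; "tau": joint torques, N m; "eef_pos": TCP position; "tool_rot": TCP orientation; "force": force on the tool from outside, world axes, zero at the start; "torque": the same for the moment, N m; "width": finger opening in mm; "gripper_force": force on a finger pad.
Only numpy, scipy, OpenCV 4.12 (cv2) and the standard library are available. Lean on these libraries where they do the work, as an engineer would, in place of code of your own. Each camera call takes 0.05 s, during which the arm holds its last target. There are 200 camera calls.

TASK

Open the grey steel spares box: take the thin wooden dowel by its square handle, push its tip through the round hole in the wall of the box that faces you, and press the catch behind it until the lid springs up. Then draw the dowel out and lay it down flat on the table. Leave the thick dowel where it is; it does not fit the hole.

Things in the scene. Friction and masses are not known exactly. Their poses are not given: they have to be found in the camera images.
- spares_box: Grey sheet-steel box, fixed to the table, 150 (x) x 200 (y) x 92 mm high with its lid shut. Origin: centre of its underside, on the table. Its +x points from the wall with the hole, which faces the robot, to the far wall with the lid's hinge; it is turned up to 14 degrees either way. Nothing before the hole is higher than 30 mm.
- box_hole (a point): Centre of the round hole, 28 mm in diameter, in the outer face of the box's near wall (5 mm thick), midway along the wall and 50 mm above the table. Same axes as the box: +x points straight into the hole.
- box_catch (a joint): Spring catch inside the box: a steel plate across the hole's axis, wider than the hole, 15 mm behind the wall's outer face. Value: how far it is pushed in along the box's +x, in m; 0 at rest, 0.018 at its stop. Its spring starts at 2 N and adds 0.25 N per mm. It frees the lid at about 7 mm (tip 22 mm past the outer face) and springs back when let go.
- box_lid (a joint): The spring lid, hinged along the top of the far wall. Value: its angle in rad, 0 shut, 1.25 fully up. Once the catch lets go it rises by itself, up and away from the robot, in about 1.5 s, and stays up.
- thin_dowel: The right tool: wooden dowel 14 mm thick, 90 mm long, in the end of a square handle 24 x 24 x 80 mm; 170 mm in all, 70 g, flat on the table at the left or the right. Origin: on the handle's underside, 30 mm behind its front end: grip it here, across. +x points along the tool to the tip, 120 mm ahead and 12 mm above the origin; it points away from the robot within 21 degrees.
- dowel_tip (a point): The middle of the thin dowel's tip; same axes as the thin dowel.
- thick_dowel: A bystander of the same kind and make with a dowel 34 mm thick, too thick for the hole, and a handle 38 x 38 x 80 mm; it lies in the other of the two places. Origin and axes as for the thin one (middle axis 19 mm above the origin).

How it is judged (in metres and radians):
On the way, in this order (a step that is already met when the one before it is completed fails the run):
1. the thin dowel's tip, put through the hole, presses the catch in (value of joint box_catch above 0.004 m and x of dowel_tip in the frame of box_hole above 0.012 m and distance between dowel_tip and box_hole below 0.045 m).
2. the lid springs up (value of joint box_lid above 0.9 rad), for 0.1 s.
At the end, for the whole second after the job is handed in: The lid stands open by more than 0.9 rad (50 degrees), the catch has sprung back to within 3 mm of rest, and the thin dowel lies released and still on the table, its origin less than 30 mm above the table top and its length level within 10 degrees (value of joint box_lid above 0.9 rad and value of joint box_catch below 0.003 m and height (world z) of thin_dowel between -0.01 and 0.03 m and angle between thin_dowel's own x axis and vertical between 1.4 and 1.74 rad and linear speed of thin_dowel below 0.02 m/s); the robot touches nothing.
It fails at once if the thick dowel is moved by more than 30 mm (distance of thick_dowel from where it was at the start of the episode above 0.03 m).
It also fails if it takes over 48 s, if anything falls off the work surface, if the arm or the gripper's body presses on something with over 40 N, if the wrist force passes 120 N, or if a joint passes its speed limit or range.

## Working session

There is one attempt and no reset: what is moved stays moved. The work goes in short steps, Python scripts to look and compute and a tool call to move; the robot and the scene stay as the last step left them, time stands still between calls to the robot, and variables do not carry over. Pictures are saved under pics/ and viewed, at most 10 in all, crops included, and the job is handed in when it is done.

Besides the shell and the picture viewer there is one more tool, called after "Emit:" by a JSON object that holds its "api" and its "payload". play_rows: Moves the arm, as the interface text tells. Its arguments: {"type":"object","properties":{"deltas":{"type":"array"}},"required":["deltas"]}

```bash
mkdir -p pics; ls
python3 - <<'E'
from cell import *
import cv2,json,numpy as np
s=read_state();print({k:np.round(v,3).tolist() for k,v in s.items()})
for n in("top","scene"):
    im=get_image(n);cv2.imwrite(f"pics/{n}0.png",im[:,:,::-1]);c=camera_info(n);print(n,{k:np.round(v,3).tolist() for k,v in c.items()})
E
```

```text
pics
{'clock': 0.0, 'qpos': [1.173, 0.629, 0.038, 1.518, -0.027, 0.996, -0.02], 'qd': [0.0, 0.001, 0.001, 0.0, 0.0, 0.001, 0.001], 'tau': [0.001, -56.339, 1.226, -19.344, 0.011, 0.01, -0.0], 'eef_pos': [211.544, -613.949, 230.389], 'tool_rot': [-3.14, 0.0, 0.332], 'force': [0.38, -0.566, 0.429], 'torque': [0.011, 0.034, -0.004], 'gripper_force': 0.0, 'width': 85.725}
top {'fx': 381.826, 'fy': 381.826, 'cx': 281.955, 'cy': 207.009, 'distortion': [-0.068, 0.0, 0.0, 0.0, 0.0], 'T': [[-0.017, -0.997, 0.072, 550.586], [-0.999, 0.019, 0.032, -34.913], [-0.034, -0.071, -0.997, 1018.768], [0.0, 0.0, 0.0, 1.0]]}
scene {'fx': 452.391, 'fy': 452.391, 'cx': 275.101, 'cy': 197.621, 'distortion': [-0.115, 0.0, 0.0, 0.0, 0.0], 'T': [[-0.695, -0.391, 0.604, -65.775], [-0.719, 0.362, -0.593, 678.112], [0.013, -0.846, -0.533, 692.523], [0.0, 0.0, 0.0, 1.0]]}
```

View pics/top0.png

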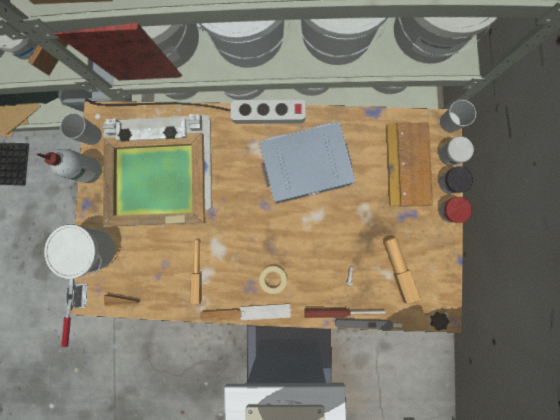

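View pics/scene0.png

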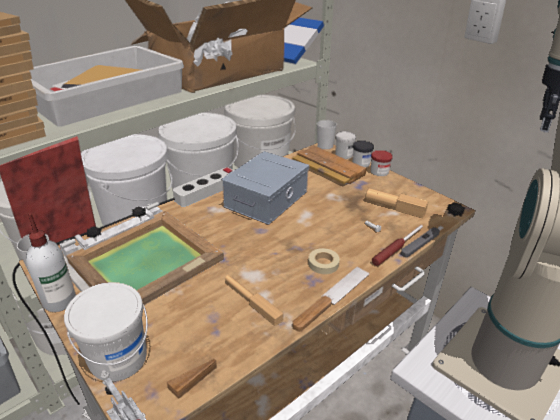

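Top view: the thin dowel lies at the left (handle near (195,288), tip near (197,240)) and the thick one at the right (402,270). The box is at (308,162). The hole shows in the scene view at about (290,192). Next I'll enlarge these for measuring.

```bash
cat > h.py <<'E'
import cv2,numpy as np
from cell import *
def ray(n,uv):
    c=camera_info(n);K=np.array([[c["fx"],0,c["cx"]],[0,c["fy"],c["cy"]],[0,0,1]])
    p=cv2.undistortPoints(np.array(uv,float).reshape(-1,1,2),K,np.array(c["distortion"]))[:,0]
    T=np.array(c["T"]);d=np.c_[p,np.ones(len(p))]@T[:3,:3].T
    return T[:3,3],d
def onz(n,uv,z):
    o,d=ray(n,uv);return o+d*((z-o[2])/d[:,2])[:,None]
def proj(n,P):
    c=camera_info(n);K=np.array([[c["fx"],0,c["cx"]],[0,c["fy"],c["cy"]],[0,0,1]])
    Ti=np.linalg.inv(np.array(c["T"]))
    return cv2.projectPoints(np.array(P,float).reshape(-1,1,3),cv2.Rodrigues(Ti[:3,:3])[0],Ti[:3,3],K,np.array(c["distortion"]))[0][:,0]
E
python3 - <<'E'
from h import *
t=cv2.imread("pics/top0.png");s=cv2.imread("pics/scene0.png")
hsv=cv2.cvtColor(t,cv2.COLOR_BGR2HSV)
# box lid: bluish grey
m=((hsv[...,0]>95)&(hsv[...,0]<125)&(hsv[...,1]>25)&(hsv[...,2]>100)).astype(np.uint8)*255
m2=np.zeros_like(m);m2[110:215,250:365]=m[110:215,250:365]
m2=cv2.morphologyEx(m2,cv2.MORPH_CLOSE,np.ones((5,5)));c=max(cv2.findContours(m2,0,2)[0],key=cv2.contourArea)
r=cv2.minAreaRect(c);b=cv2.boxPoints(r);print("box",r,b.round(1).tolist());print(onz("top",b,92).round(1).tolist())
for nm,(x0,x1,y0,y1) in dict(thin=(183,207,235,308),thick=(380,425,232,308)).items():
    print(nm,"center HSV",hsv[(y0+y1)//2,(x0+x1)//2], hsv[290,195])
A=cv2.resize(t[230:310,165:225],None,fx=7,fy=7,interpolation=2)
B=cv2.resize(t[115:210,255:365],None,fx=3.4,fy=3.4,interpolation=2)
C=cv2.resize(s[145:225,215:315],None,fx=3.5,fy=3.5,interpolation=2)
o=np.zeros((600,800,3),np.uint8);o[:560,:420]=A
o[:B.shape[0],424:424+B.shape[1]]=B[:,:376];k=C[:270,:370];o[325:325+k.shape[0],424:424+k.shape[1]]=k
cv2.imwrite("pics/c1.png",o)
E
```

```text
box ((306.7647399902344, 161.558837890625), (62.089115142822266, 82.70464324951172), 75.96376037597656) [[259.1000061035156, 141.5], [339.3999938964844, 121.4000015258789], [354.3999938964844, 181.60000610351562], [274.20001220703125, 201.6999969482422]]
[[781.1, 49.1, 92.0], [826.9, -150.4, 92.0], [676.0, -182.5, 92.0], [630.7, 14.0, 92.0]]
thin center HSV [ 18 116 220] [ 17 115 207]
thick center HSV [ 17 119 212] [ 17 115 207]
```

View pics/c1.png

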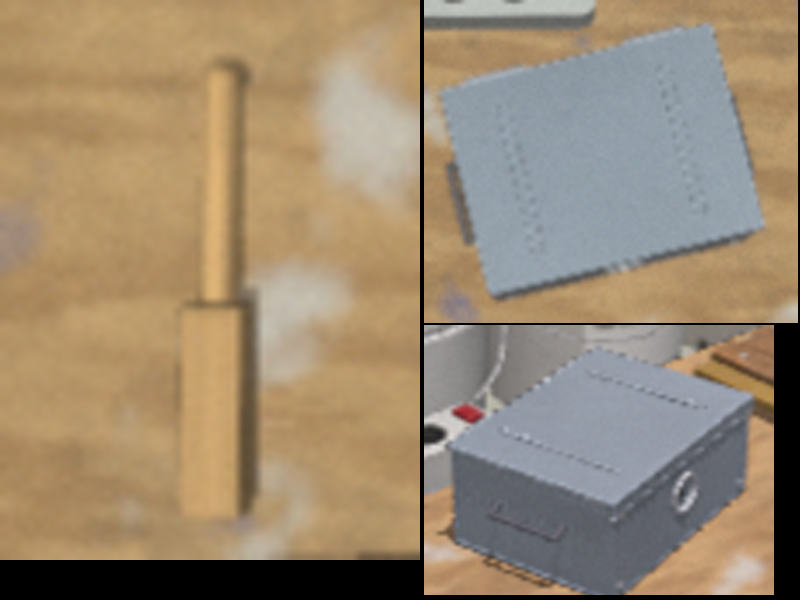

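Run:
```python
from h import *
f=lambda u,v:(165+u/7,230+v/7)
P=onz("top",[f(226.5,63),f(221,303),f(218.5,512)],12);print(P.round(1).tolist())
P2=onz("top",[f(212,305),f(212,515)],24);print("handle top",P2.round(1).tolist())
d=P[0]-P[2];d/=np.linalg.norm(d);print("yaw",np.arctan2(d[1],d[0]),"len",np.linalg.norm(P[0]-P[2]),"origin",P[0]-120*d)
print("hole scene",onz("scene",[(289.6,192.4)],50).round(1))
C=np.array([728.7,-67.5]);a=.223
print("hole from lid",C-75*np.array([np.cos(a),np.sin(a)]))
s=read_state();print(s["eef_pos"],s["tool_rot"])
```

```text
[[542.2, 224.3, 12.0], [451.6, 226.9, 12.0], [373.2, 228.4, 12.0]]
handle top [[452.1, 227.2, 24.0], [374.3, 227.7, 24.0]]
yaw -0.02412953578376053 len 168.98650823515348 origin [422.21607834 227.21562064  12.        ]
hole scene [[655.  -83.8  50. ]]
hole from lid [655.55712226 -84.08672468]
[ 211.57561541 -614.02620974  230.49552732] [-3.13991420e+00  4.45328785e-05  3.31790654e-01]
```

Emit:
{"api": "play_rows", "payload": {"deltas": [342, -109, 0, 0, 0, 0.356, 1, 342, -109, 0, 0, 0, 0.356, 1, 342, -109, 0, 0, 0, 0.356, 1, 342, -109, 0, 0, 0, 0.356, 1, 342, -109, 0, 0, 0, 0.356, 1, 342, -109, 0, 0, 0, 0.356, 1, 458, -386, 0, 0, 0, 0.356, 1, 458, -386, 0, 0, 0, 0.356, 1, 458, -386, 0, 0, 0, 0.356, 1, 458, -386, 0, 0, 0, 0.356, 1]}}

```text
clock: 1.35
eef_pos: [515.6, -148.5, 231.1]
tool_rot: [-3.141, 0.0, -0.024]
force: [2.4, -0.1, 0.4]
width: 85.3
gripper_force: 0.0
```

Emit:
{"api": "play_rows", "payload": {"deltas": [-103, -374, 70, 0, 0, 0, 1, -103, -374, 70, 0, 0, 0, 1, -103, -374, 70, 0, 0, 0, 1, -103, -374, 70, 0, 0, 0, 1, -103, -374, 70, 0, 0, 0, 1, -103, -374, 70, 0, 0, 0, 1, -103, -374, 70, 0, 0, 0, 1, -103, -374, 70, 0, 0, 0, 1, -103, -374, 70, 0, 0, 0, 1]}}

```text
clock: 2.48
eef_pos: [422.3, 224.2, 161.4]
tool_rot: [3.141, -0.0, -0.026]
force: [0.6, 0.2, -0.3]
width: 85.5
gripper_force: 0.0
```

Run:
```python
from h import *
s=read_state();print(s["eef_pos"].round(1),s["tool_rot"].round(3),np.round(s["qpos"],2))
np.set_printoptions(suppress=True,precision=3);print(np.array(camera_info("wrist")["T"]))
im=get_image("wrist");cv2.imwrite("pics/w1.png",im[:,:,::-1])
P=[(542.2,224.3,12),(451.6,226.9,12),(373.2,228.4,12)]
print(proj("wrist",P).round(1).tolist())
```

```text
[422.3 224.2 161.4] [ 3.141 -0.    -0.026] [-0.63  0.5   0.12  2.06 -0.1   0.59 -2.04]
[[ -0.026  -0.954  -0.299 498.952]
 [ -1.      0.025   0.006 222.677]
 [  0.001   0.299  -0.954 303.949]
 [  0.      0.      0.      1.   ]]
[[281.4, 67.1], [281.6, 166.3], [282.4, 238.6]]
```

View pics/w1.png

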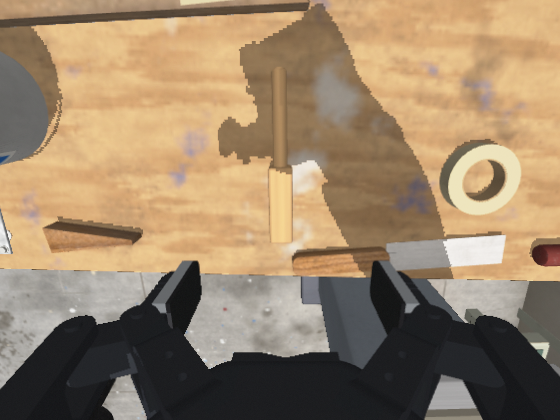

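The wrist view shows the thin dowel with its tip at (279,67), handle front at (280,167) and rear at (281,242). That is within about 2 px of the prediction, so I'm descending.

Emit:
{"api": "play_rows", "payload": {"deltas": [0, -3, 60, 0, 0, 0, 1, 0, -3, 110, 0, 0, 0, 1, 0, -3, 140, 0, 0, 0, 1, 0, -3, 156, 0, 0, 0, 1, 0, -3, 156, 0, 0, 0, 1, 0, -3, 156, 0, 0, 0, 1]}}

```text
clock: 3.28
eef_pos: [422.6, 227.3, 5.3]
tool_rot: [3.141, -0.0, -0.027]
force: [0.5, 0.5, -0.2]
width: 85.2
gripper_force: 0.0
```

Emit:
{"api": "play_rows", "payload": {"deltas": [0, 0, 3, 0, 0, 0, 1, 0, 0, 3, 0, 0, 0, 0, 0, 0, 3, 0, 0, 0, 0, 0, 0, 3, 0, 0, 0, 0, 0, 0, 3, 0, 0, 0, 0, 0, 0, 3, 0, 0, 0, 0, 0, 0, 3, 0, 0, 0, 0, 0, 0, 3, 0, 0, 0, 0, 0, 0, 3, 0, 0, 0, 0]}}

```text
clock: 4.4
eef_pos: [422.2, 228.8, 2.7]
tool_rot: [-3.141, -0.001, -0.024]
force: [-1.3, 0.2, 4.6]
width: 22.9
gripper_force: 59.6
```

Emit:
{"api": "play_rows", "payload": {"deltas": [0, 0, -30, 0, 0, 0, 0, 0, 0, -80, 0, 0, 0, 0, 0, 0, -120, 0, 0, 0, 0, 0, 0, -120, 0, 0, 0, 0, 0, 0, -120, 0, 0, 0, 0]}}

```text
clock: 5.03
eef_pos: [421.4, 228.8, 121.9]
tool_rot: [3.141, 0.001, -0.024]
force: [0.5, 0.1, -1.2]
width: 22.7
gripper_force: 58.9
```

Run:
```python
from h import *
s=read_state();print(s["eef_pos"].round(1),s["tool_rot"].round(3),s["width"],s["force"].round(1))
T=np.array(camera_info("wrist")["T"])
w=get_image("wrist");sc=get_image("scene")
cv2.imwrite("pics/w2.png",w[:,:,::-1]);np.save("T2.npy",T)
e=s["eef_pos"]
# expected: axis 9.3 above TCP, tip 120 ahead
a=s["tool_rot"][2];ax=np.array([np.cos(a),np.sin(a),0])
P=[e+[0,0,9.3]+ax*k for k in(120,30,-50)]
print(proj("wrist",P).round(1).tolist(),proj("scene",P).round(1).tolist())
k=proj("scene",P).mean(0).astype(int);print(k)
x0=max(0,k[0]-70);y0=max(0,k[1]-60)
o=np.zeros((600,800,3),np.uint8);c=cv2.resize(w[20:250,180:380,::-1],None,fx=2.5,fy=2.5);o[:c.shape[0],:c.shape[1]]=c
c=cv2.resize(sc[y0:y0+200,x0:x0+140,::-1],None,fx=2.1,fy=2.1);o[:c.shape[0],504:504+c.shape[1]]=c[:600,:296]
cv2.imwrite("pics/c2.png",o);print(x0,y0)
```

```text
[421.4 228.8 121.9] [ 3.141e+00  1.000e-03 -2.400e-02] 22.715402225108523 [ 0.5  0.1 -1.2]
[[284.7, -0.7], [284.8, 217.7], [285.0, 351.8]] [[225.1, 233.3], [253.2, 254.0], [281.4, 274.7]]
[253 254]
183 194
```

View pics/c2.png

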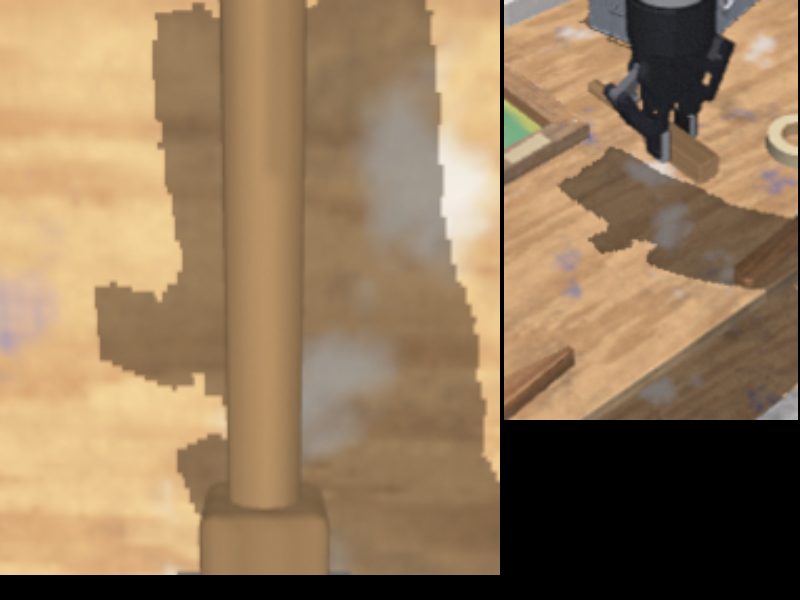

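The dowel sits straight in the grip: the shaft is at column 285–286 against 284.7 predicted, with the handle front at row 222. I'm carrying it to in front of the hole.

Emit:
{"api": "play_rows", "payload": {"deltas": [96, 344, 0, 0, 0, -0.247, 0, 96, 344, 0, 0, 0, -0.247, 0, 96, 344, 0, 0, 0, -0.247, 0, 96, 344, 0, 0, 0, -0.247, 0, 96, 344, 0, 0, 0, -0.247, 0, 96, 344, 0, 0, 0, -0.247, 0, 96, 344, 40, 0, 0, -0.247, 0, 96, 344, 81, 0, 0, -0.247, 0, 96, 344, 81, 0, 0, -0.247, 0, 96, 344, 81, 0, 0, -0.247, 0]}}

```text
clock: 6.38
eef_pos: [509.7, -117.7, 41.6]
tool_rot: [-3.142, 0.0, 0.223]
force: [0.2, -0.5, -0.8]
width: 22.8
gripper_force: 59.0
```

Run:
```python
from h import *
s=read_state();print(s["eef_pos"].round(1),s["tool_rot"].round(3),s["width"],s["force"].round(1))
sc=get_image("scene");tp=get_image("top");w=get_image("wrist")
for n,i in(("scene",sc),("top",tp),("wrist",w)):cv2.imwrite(f"pics/{n}3.png",i[:,:,::-1])
e=s["eef_pos"];a=s["tool_rot"][2];ax=np.array([np.cos(a),np.sin(a),0])
P=[e+[0,0,9.3]+ax*k for k in(120,30)]+[(655.3,-84,50)]
for n in("scene","top","wrist"):print(n,proj(n,P).round(1).tolist())
c=proj("scene",P)[2];x0,y0=int(c[0])-30,int(c[1])-40
o=np.zeros((600,800,3),np.uint8);c=cv2.resize(sc[y0:y0+80,x0:x0+80,::-1],None,fx=5,fy=5,interpolation=2);o[:400,:400]=c
c=cv2.resize(tp[180:260,280:360,::-1],None,fx=5,fy=5,interpolation=2);o[:400,400:]=c
cv2.imwrite("pics/c3.png",o);print(x0,y0)
```

```text
[ 509.7 -117.7   41.6] [-3.142  0.     0.223] 22.826622428933355 [ 0.2 -0.5 -0.8]
scene [[299.0, 195.2], [328.8, 205.5], [289.6, 192.3]]
top [[316.5, 203.8], [325.1, 238.4], [313.4, 192.7]]
wrist [[285.5, 5.2], [285.4, 218.9], [283.8, -84.8]]
259 152
```

View pics/c3.png

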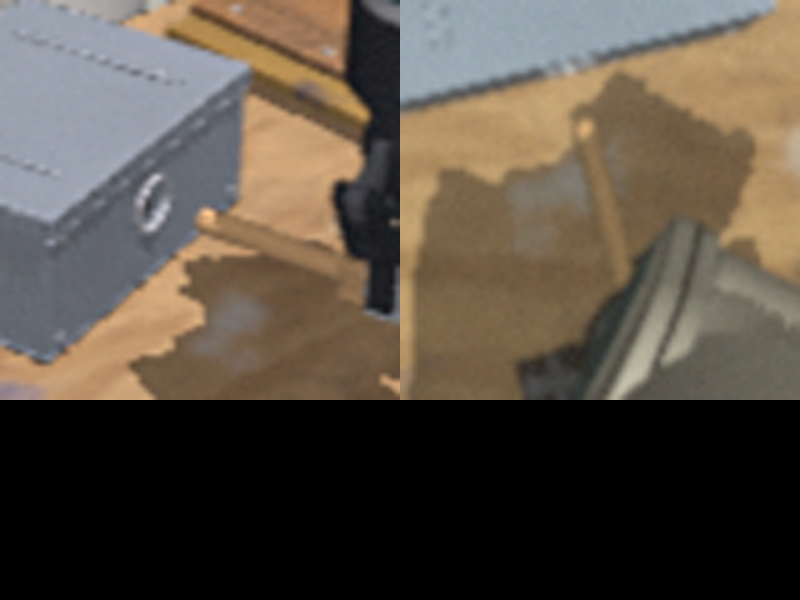

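View pics/wrist3.png

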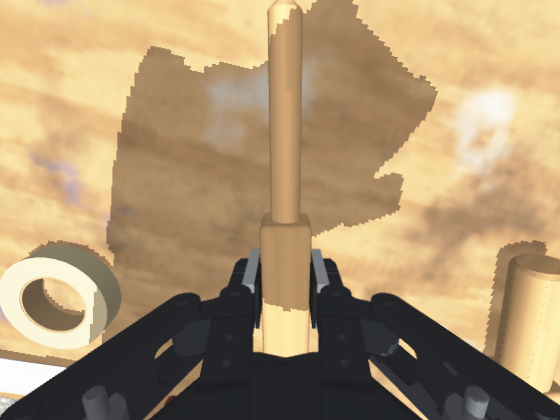

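In the scene view the tip is at (300,196) and the hole at (290,193). Both match the predictions to within about 1 px, as does the wrist view (tip at row 5, column 285). I'm inserting.

Emit:
{"api": "play_rows", "payload": {"deltas": [12, 0, 0, 0, 0, 0, 0, 24, 0, 0, 0, 0, 0, 0, 34, 0, 0, 0, 0, 0, 0, 40, 0, 0, 0, 0, 0, 0, 40, 0, 0, 0, 0, 0, 0]}}

```text
clock: 7.15
eef_pos: [549.0, -108.4, 41.2]
tool_rot: [3.142, -0.0, 0.223]
force: [-0.3, -0.3, -0.6]
width: 22.7
gripper_force: 59.0
```

Tip nominally 10 mm in with no contact force. I'll go on to press the catch.

Emit:
{"api": "play_rows", "payload": {"deltas": [5, 0, 0, 0, 0, 0, 0, 10, 0, 0, 0, 0, 0, 0, 14, 0, 0, 0, 0, 0, 0, 16, 0, 0, 0, 0, 0, 0, 16, 0, 0, 0, 0, 0, 0, 16, 0, 0, 0, 0, 0, 0]}}

```text
clock: 7.9
eef_pos: [563.5, -105.2, 41.1]
tool_rot: [-3.141, 0.001, 0.222]
force: [-5.3, -1.7, 0.2]
width: 23.0
gripper_force: 59.0
```

Run:
```python
from h import *
s=read_state();print(s["clock"],s["eef_pos"].round(1),s["force"].round(2))
sc=get_image("scene")
o=np.zeros((420,800,3),np.uint8);o[:400]=cv2.resize(sc[110:250,190:470,::-1],(800,400),interpolation=2)
cv2.imwrite("pics/c4.png",o)
```

```text
7.9 [ 563.5 -105.2   41.1] [-5.25 -1.66  0.19]
```

View pics/c4.png

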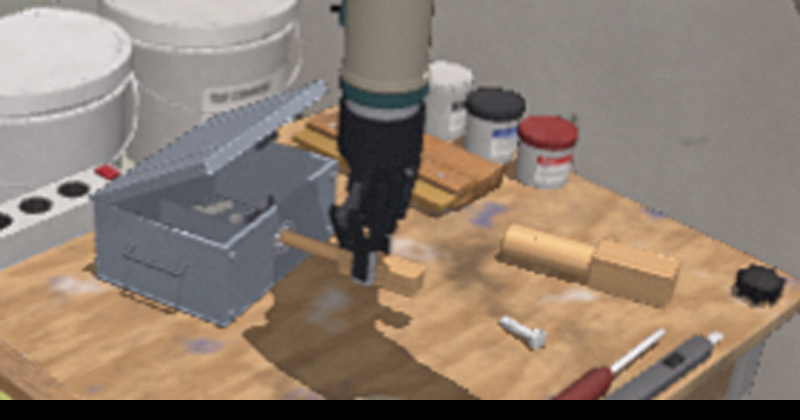

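The picture shows the dowel in the hole (at about (285,238)) and the lid already rising. I'll hold, then withdraw.

Emit:
{"api": "play_rows", "payload": {"deltas": [0, 0, 0, 0, 0, 0, 0, 0, 0, 0, 0, 0, 0, 0, 0, 0, 0, 0, 0, 0, 0, 0, 0, 0, 0, 0, 0, 0, 0, 0, 0, 0, 0, 0, 0, 0, 0, 0, 0, 0, 0, 0, 0, 0, 0, 0, 0, 0, 0, 0, 0, 0, 0, 0, 0, 0, 0, 0, 0, 0, 0, 0, 0, 0, 0, 0, 0, 0, 0, 0]}}

```text
clock: 9.2
eef_pos: [564.2, -105.1, 41.3]
tool_rot: [3.142, 0.0, 0.223]
force: [-4.2, -2.6, -1.8]
width: 23.0
gripper_force: 58.9
```

Emit:
{"api": "play_rows", "payload": {"deltas": [-15, 0, 0, 0, 0, 0, 0, -35, 0, 0, 0, 0, 0, 0, -65, 0, 0, 0, 0, 0, 0, -95, 0, 0, 0, 0, 0, 0, -95, 0, 0, 0, 0, 0, 0, -95, 0, 0, 0, 0, 0, 0]}}

```text
clock: 9.95
eef_pos: [474.8, -125.9, 41.9]
tool_rot: [3.14, -0.005, 0.224]
force: [0.6, 0.1, -0.4]
width: 22.7
gripper_force: 59.0
```

Emit:
{"api": "play_rows", "payload": {"deltas": [15, 0, 15, 0, 0, 0, 0, 15, 0, 28, 0, 0, 0, 0, 15, 0, 36, 0, 0, 0, 0, 15, 0, 38, 0, 0, 0, 0, 15, 0, 38, 0, 0, 0, 0, 15, 0, 38, 0, 0, 0, 0]}}

```text
clock: 10.7
eef_pos: [486.3, -123.0, 3.6]
tool_rot: [3.141, -0.001, 0.223]
force: [-0.3, -0.3, 0.2]
width: 22.7
gripper_force: 59.1
```

Run:
```python
from h import *
s=read_state();print(s["clock"],s["eef_pos"].round(1),s["tool_rot"].round(3),s["force"].round(2))
sc=get_image("scene");tp=get_image("top")
o=np.zeros((600,800,3),np.uint8);o[:300,:600]=cv2.resize(sc[110:250,190:470,::-1],(600,300),interpolation=2)
o[300:,:600]=cv2.resize(tp[110:310,180:430,::-1],(600,300)) if 0 else cv2.resize(tp[140:300,180:500,::-1],(600,300))
cv2.imwrite("pics/c5.png",o)
```

```text
10.7 [ 486.3 -123.     3.6] [ 3.141e+00 -1.000e-03  2.230e-01] [-0.3  -0.31  0.23]
```

View pics/c5.png

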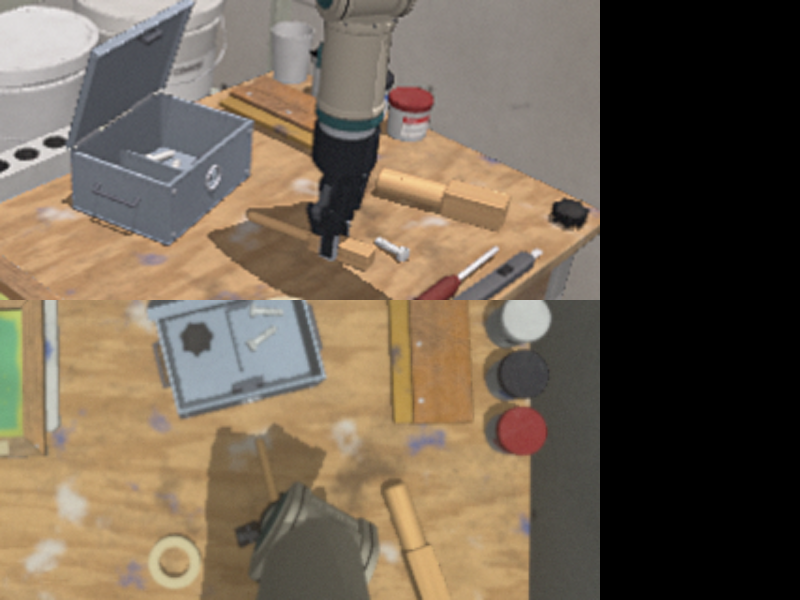

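The lid stands fully open (top strip, (130,75)) and the dowel is at table level. I'm releasing it and backing off upward.

Emit:
{"api": "play_rows", "payload": {"deltas": [0, 0, 0, 0, 0, 0, 0.3, 0, 0, 0, 0, 0, 0, 0.6, 0, 0, 0, 0, 0, 0, 0.9, 0, 0, 0, 0, 0, 0, 0.9, 0, 0, 0, 0, 0, 0, 0.9, 0, 0, 0, 0, 0, 0, 0.9, 0, 0, 0, 0, 0, 0, 0.9]}}

```text
clock: 11.68
eef_pos: [486.2, -122.8, 3.3]
tool_rot: [-3.142, -0.0, 0.223]
force: [-0.0, -1.0, 0.5]
width: 76.8
gripper_force: 0.0
```

Emit:
{"api": "play_rows", "payload": {"deltas": [0, 0, -20, 0, 0, 0, 0.9, 0, 0, -50, 0, 0, 0, 0.9, 0, 0, -100, 0, 0, 0, 0.9, 0, 0, -150, 0, 0, 0, 0.9, 0, 0, -150, 0, 0, 0, 0.9, 0, 0, -150, 0, 0, 0, 0.9, 0, 0, -150, 0, 0, 0, 0.9]}}

```text
clock: 12.55
eef_pos: [485.2, -122.4, 152.1]
tool_rot: [-3.14, 0.002, 0.223]
force: [0.3, -0.0, 0.0]
width: 76.8
gripper_force: 0.0
```

Run:
```python
from h import *
s=read_state();print(s["clock"],s["eef_pos"].round(1),s["width"],s["force"].round(2))
w=get_image("wrist");sc=get_image("scene")
o=np.zeros((600,800,3),np.uint8);o[:300,:400]=cv2.resize(w[:,:,::-1],(400,300))
o[300:,:600]=cv2.resize(sc[110:250,190:470,::-1],(600,300),interpolation=2)
cv2.imwrite("pics/c6.png",o)
```

```text
12.55 [ 485.2 -122.4  152.1] 76.81711712662126 [ 0.33 -0.02  0.  ]
```

View pics/c6.png

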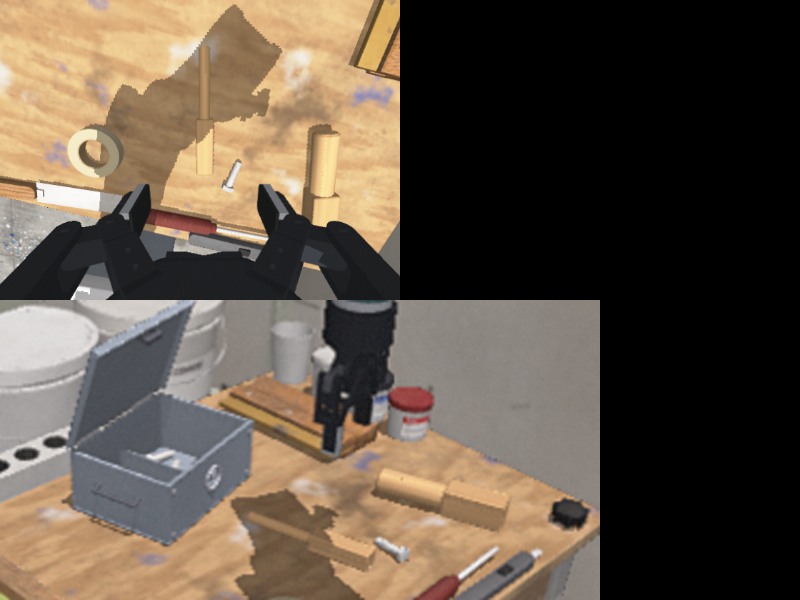

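The lid is up, the thin dowel lies flat and free at (310,540), the thick one hasn't moved, and the gripper is clear. Handing in.

```bash
python3 -c "
from cell import *
print(finish_job())"
```

```text
the job is handed in; nothing more can be done
None
```

I handed the job in at about 12.6 s of the 48 s allowed: the last pictures show the lid fully open, the thin dowel lying flat and released on the table, and the thick dowel where it was; the hand-in call returned no verdict.

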